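# Set a kiln brick to length on the saw board and hold it for the cut

## Task

Set up the long slim kiln brick for sawing: pull the saw board's length stop fully out until it clicks, lay the brick on the board with its back along the fence and its left end against the stop, then push the stop fully home again so that the cut-off piece cannot jam on it, without shifting the brick. Finish by holding the brick for the saw: with a diagonal push on its long part, to the right of the saw slot and clear of it, press it firmly back against the fence and down on the board at once, and finish while still pressing. The brick is soft and chips easily, so do not drop, bang or crush it, and leave the offcut, the bottle and the hand saw where they are.

Things in the scene. Friction and masses are not known exactly. Their poses are not given: they have to be found in the camera images.
- saw_board: Plywood saw board screwed to the bench. Axes: x away from the robot to the fence, y left along the fence, z up. Origin on the bench under mid-length. Offsets below are in this frame, mm. Deck x -100..105, y -180..180, top z 18; 6 mm strip x -130..-100. Fence face at x 40. Stop's guide x 76..100, y 100..144, z 50..74. A brick set right has its origin at (8, -5, 18), long axis along y.
- deck: The plywood deck of the saw board, 205 x 360 x 18 mm; same origin and axes as saw_board. The brick lies on it.
- fence: Wooden fence on the deck: straight batten 60 mm deep (x), 32 mm high (top at z 50 over the bench), 360 mm long, cut through by a 3 mm saw slot. Origin: foot of its front face at the slot; axes as saw_board.
- saw_slot (a point): Foot of the saw slot in the fence's front face, on the deck: x 40, y 30, z 18 of the saw board, same axes. A dark line runs from it over the deck towards -x. Of a brick set right, the long part (150 mm) lies right of it (-y), the piece to be cut off (80 mm) left of it.
- stop (a joint): Length stop, sliding along the board's -x. 0 m = home (bar's front end 1 mm behind the fence face, clear of the brick); 0.042 m = fully out (bar 41 mm in front of the fence, above the deck). A spring ball clicks it in at both ends: about 5 N to leave an end, 1 N in between; past the click it is drawn into the end. No sideways play.
- stop_knob (a point): Mid-height of the stop's upright black knob: 20 mm diameter, z 78..110, on a 12 mm stem. Home: x 51, y 122, z 94 of the saw board; out: x 9. It stands 10 mm behind the front end of the stop's flat steel bar, 105 mm long, 24 mm wide (y 110..134), 12 mm thick (z 50..62). The bar's right side, y 110, is the face the brick's end is set against.
- brick: The workpiece: one long slim pale soft firebrick, square-edged, 64 mm wide (own x), 230 mm long (own y), 57 mm high (own z), about 0.46 kg. Origin: centre of its underside. Both ends are alike. It drags on the deck with a friction of about 0.5 to 0.7, so a push that is more down than back leaves it short of the fence. It starts lying on the bench at the right of the saw board.
- offcut: Bystander: a short block of the same pale brick, 64 x 85 x 57 mm; origin at the centre of its underside.
- bottle: Bystander: a glass bottle, 76 mm diameter, 230 mm tall; origin at the centre of its foot.
- handsaw: Bystander: a back saw lying flat, about 400 mm long along its own x, wooden handle (22 mm thick), steel blade with a brass back; origin on the bench at its middle.

How it is judged:
On the way, in this order (a step that is already met when the one before it is completed fails the run):
1. the length stop is pulled fully out (value of joint stop above 0.038 m), for 0.2 s.
2. with the stop out, the brick lies flat on the deck along the fence, its left end at the stop (value of joint stop above 0.038 m and y of brick in the frame of saw_board between -0.009 and -0.001 m and x of brick in the frame of saw_board between 0.002 and 0.011 m and z of brick in the frame of saw_board between 0.015 and 0.0205 m and angle between the y axis of brick and the y axis of saw_board, either way round below 0.05 rad and angle between brick's own z axis and vertical below 0.04 rad), for 0.2 s.
3. the stop is pushed home and the brick still lies at its length along the fence (value of joint stop below 0.004 m and y of brick in the frame of saw_board between -0.009 and -0.001 m and x of brick in the frame of saw_board between 0.002 and 0.011 m and z of brick in the frame of saw_board between 0.015 and 0.0205 m and angle between the y axis of brick and the y axis of saw_board, either way round below 0.05 rad and angle between brick's own z axis and vertical below 0.04 rad), for 0.2 s.
At the end, for the whole second after the job is handed in: Stop home within 4 mm; brick flat, at rest, back within 2.5 mm of the fence and parallel within 0.02 rad, left end within 4 mm of the set length; fingers press it (over 4 N), TCP over 25 mm right of the slot, so that the fence bears over 3 N and the deck over 7 N (brick weighs about 4.5 N) (value of joint stop below 0.004 m and y of brick in the frame of saw_board between -0.009 and -0.001 m and x of brick in the frame of saw_board between 0.0055 and 0.011 m and z of brick in the frame of saw_board between 0.015 and 0.0205 m and angle between the y axis of brick and the y axis of saw_board, either way round below 0.02 rad and angle between brick's own z axis and vertical below 0.04 rad and contact force between brick and fence above 3 N and contact force between brick and deck above 7 N and contact force between brick and the fingers above 4 N and y of the grasp point in the frame of saw_slot below -0.025 m and linear speed of brick below 0.01 m/s); the arm keeps its last pose, push and grip.
It fails at once if the soft brick is banged or crushed: over 100 N on the deck or the fence, or over 160 N from all that touches it (contact force between brick and deck above 100 N or contact force between brick and fence above 100 N or contact force between brick and anything else above 160 N).
It fails at once if the brick is dropped: it falls free of the fingers at over 0.7 m/s, as from 25 mm (linear speed of brick above 0.7 m/s and contact force between brick and the fingers below 0.5 N).
It fails at once if the short offcut is moved by more than 30 mm (distance of offcut from where it was at the start of the episode above 0.03 m).
It fails at once if the bottle is moved by more than 30 mm (distance of bottle from where it was at the start of the episode above 0.03 m).
It fails at once if the hand saw is moved by more than 30 mm (distance of handsaw from where it was at the start of the episode above 0.03 m).
It also fails if it takes over 72 s, if anything falls off the work surface, if the arm or the gripper's body presses on something with over 40 N, if the wrist force passes 120 N, or if a joint passes its speed limit or range.

## Robot

A 6-joint arm with a two-finger parallel gripper is mounted at the origin on the work surface. World frame = base frame: x ahead of the robot, y to its left, z up, the work surface at z = 0. Lengths are in m, angles in rad, forces in N, time in s.
With the tool pointing down it reaches from about 0.35 to 0.85 m from the base axis. Payload 8.1 kg.
Tool frame: the origin (TCP) lies between the finger pads, 19 mm behind the fingertips; this is the grasp point; z points along the fingers, y is the line along which they close (so a half turn about z gives the same grasp; the last joint's range is limited). The gripper opens to 93 mm and grips with 3 to 60 N. Pads are 15 mm wide; open, the fingers measure 128 mm over their backs; the gripper's body (75 mm by 188 mm) begins 65 mm behind the grasp point.
Start: joints at [-1.3, 0.13, 1.488, -0, 1.523, -0.085], TCP at [0.209, -0.562, 0.237] pointing down, gripper open.
Joint ranges: [-2.96, 2.96], [-0.89, 2.26], [0.02, 2.5], [-1.34, 4.48], [0, 2.73], [-2.66, 2.66]. Speed limits (rad/s): [2.39, 2.39, 2.79, 3.14, 3.14, 3.14].

## Interface

Orientations are given as a rotation vector (axis times angle).
In Python, from plant import monitor, eyes, ticket gives the robot as it stands.
- The arm moves only by the tool arm_command, never from a script. Its argument "deltas" is a list that holds one entry, the list of rows, each a list of 6 numbers: the shift along the world's x, y, z in cm, then the turn, a rotation vector about the world's x, y, z in degrees. In form: [[[tx, ty, tz, rx, ry, rz], ...]]. A call has 1 to 12 rows; each row shifts and turns the commanded pose from where the row before left it; what a row does not reach is not made up. A row lasts 1/12 s, in which the tool goes at most 41.7 mm and 7.16 degrees, less where a joint would pass 70% of its speed; a pose out of reach is approached as far as the arm can. A call is refused whole if a number of a shift passes 4.17 or a number of a turn 7.16, either way. A call with a gripper value outside its range is refused whole. "gripper" is the opening, from -1 (shut) to 1 (fully open), set as the call begins (left out, the last holds). The fingers move at their own pace and stop on an object; "squeeze" is the grip in N (left out, the last holds). Time passes only in rows, so rows that do not move let the fingers close. It gives the time, the measured TCP pose, the force, the opening and the grip force at its end, in the units of the state.
- monitor.read_state(): the state, without advancing time (a new reading comes with each control period).
- eyes.read_camera(name): name is "side" or "top"; returns the picture (384x512x3 uint8, blue, green, red); there is no depth.
- eyes.camera_model(name): a dict with "fx", "fy", "cx", "cy" (pixels), "k1" (the pictures are not rectified: a ray, as slopes to the right and down, at radius r is drawn at 1 + k1 r^2 times it, then the intrinsics apply), "rvec" (rotation vector, rad) and "tvec" (3), from world to camera coordinates, as OpenCV has them. Camera axes: x right, y down, z forward; pixel columns grow to the right and rows downward; lengths in m; the calibration is good to about 2 mm. A picture is of the moment at which its call begins. camera_model takes no time and is no camera call.
- ticket.close_job(): hands the job in; it is judged then, once.
The state is a dict: "t": time; "q": joint angles; "dq": joint speeds; "joint_torque": joint torques, N m; "tool_pos": TCP position; "orientation": TCP orientation; "force": force on the tool from outside, world axes, zero at the start; "wrist_torque": the same for the moment, N m; "opening": finger opening in m; "gripper_force": force on a finger pad.
Only numpy, scipy, OpenCV 4.12 (cv2) and the standard library are available. Lean on these libraries where they do the work, as an engineer would, in place of code of your own. Each camera call takes 0.05 s, during which the arm holds its last target. There are 200 camera calls.

## Working session

There is one attempt and no reset: what is moved stays moved. The work goes in short steps, Python scripts to look and compute and a tool call to move; the robot and the scene stay as the last step left them, time stands still between calls to the robot, and variables do not carry over. Pictures are saved under pics/ and viewed, at most 10 in all, crops included, and the job is handed in when it is done.

Besides the shell and the picture viewer there is one more tool, called by a JSON object that holds its "fn" and its "kwargs", one argument or row to a line. arm_command: Moves the arm, as the interface text tells. Its arguments: {"type":"object","properties":{"deltas":{"type":"array"},"gripper":{"type":"number"},"squeeze":{"type":"number"}},"required":["deltas"]}

```bash
mkdir -p pics; ls
python3 - <<'E'
from plant import monitor, eyes
import cv2
for n in("top","side"):
    cv2.imwrite(f"pics/{n}0.png",cv2.resize(eyes.read_camera(n),(800,600),interpolation=cv2.INTER_CUBIC)); print(eyes.camera_model(n))
print(monitor.read_state())
E
```

```text
pics
{'fx': 395.2731335226249, 'fy': 395.2731335226249, 'cx': 256.9742174635348, 'cy': 191.7617944091757, 'k1': -0.06344779094086028, 'rvec': array([ 2.16300274, -2.11514454,  0.16843425]), 'tvec': array([0.03396912, 0.62588015, 1.28414923])}
{'fx': 424.7462999042827, 'fy': 424.7462999042827, 'cx': 259.4628338822088, 'cy': 194.14119393018225, 'k1': 0.05099180270116111, 'rvec': array([ 2.45767   , -0.24125665,  0.06228434]), 'tvec': array([-0.58452435,  0.17427214,  1.15186457])}
{'t': 0.1, 'q': array([-1.30043268e+00,  1.31101975e-01,  1.48916063e+00, -9.67411139e-06,
        1.52296833e+00, -8.54209144e-02]), 'dq': array([ 0.00169507, -0.00264806, -0.0026194 , -0.00042621,  0.0001182 ,
        0.00082994]), 'joint_torque': array([ 1.29643704e-03, -5.61341465e+01, -4.93096197e+01,  7.71013205e-02,
        2.91504170e-02, -2.64220824e-05]), 'tool_pos': array([ 0.20887569, -0.56196809,  0.2364879 ]), 'orientation': array([-3.09040991e+00, -5.55634354e-01,  2.52609441e-04]), 'force': array([-0.12343107,  0.19479935, -0.60294336]), 'wrist_torque': array([-0.00692116,  0.00913321, -0.07432535]), 'gripper_force': 0.0, 'opening': 0.09303504360486568}
```

View pics/top0.png

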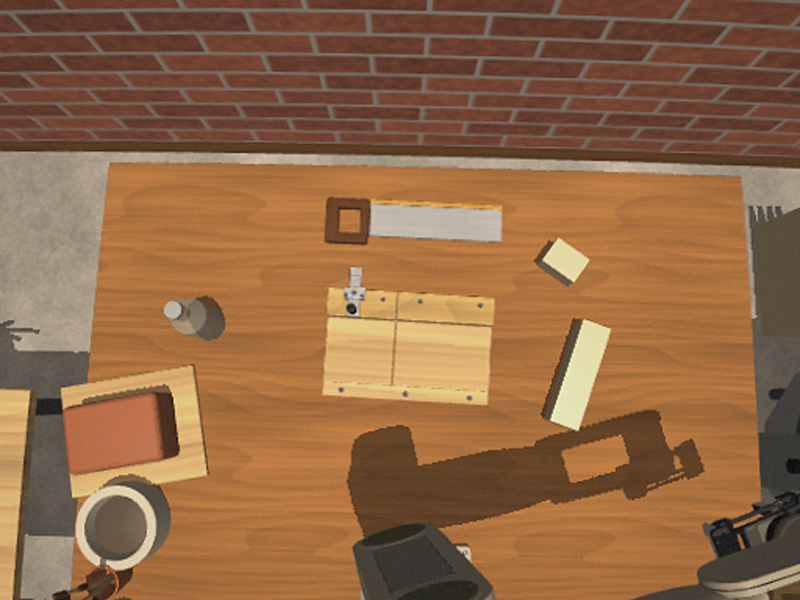

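View pics/side0.png

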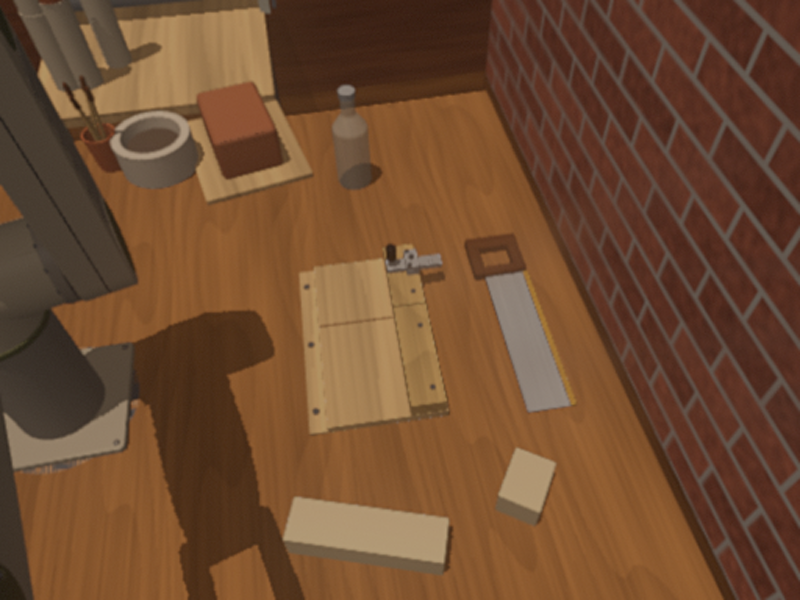

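Top view: saw board at about (323–495, 288–405), knob at (352,309), brick corners about (580,320),(611,328),(579,430),(543,418). Side view agrees. I'll enlarge for precise corners.

```bash
cat > h.py <<'E'
import numpy as np,cv2
from plant import monitor, eyes
def ray(n,u,v):
    m=eyes.camera_model(n)
    d=np.array([(u-m['cx'])/m['fx'],(v-m['cy'])/m['fy']]);s=d.copy()
    for _ in range(30): s=d/(1+m['k1']*(s@s))
    R=cv2.Rodrigues(m['rvec'])[0]
    return -R.T@m['tvec'],R.T@np.r_[s,1]
def pt(n,u,v,z):
    c,d=ray(n,u,v); return c+d*(z-c[2])/d[2]
def px(n,P):
    m=eyes.camera_model(n)
    return np.array(cv2.projectPoints(np.float64(P).reshape(-1,3),m['rvec'],m['tvec'],np.array([[m['fx'],0,m['cx']],[0,m['fy'],m['cy']],[0,0,1]]),np.array([m['k1'],0,0,0]))[0][:,0])
def crop(n,x0,y0,w,h,k,f):
    im=eyes.read_camera(n); cv2.imwrite(f,cv2.resize(im[y0:y0+h,x0:x0+w],None,fx=k,fy=k,interpolation=cv2.INTER_CUBIC)); return im
E
python3 - <<'E'
from h import *
crop("top",200,165,200,120,4,"pics/c1.png")
crop("side",170,140,130,190,3,"pics/c2.png")
E
```

```text
(no output)
```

View pics/c1.png

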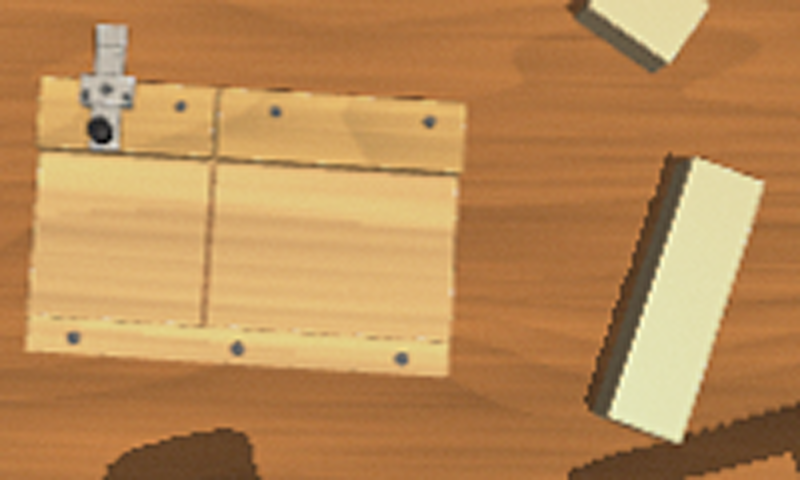

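Crop: fence top corners (42,76),(466,103),(460,173),(38,149); deck front edge (29,316)–(447,342); brick top corners (693,157),(765,182),(684,443),(607,416); knob top (100,130).

```bash
cat >> h.py <<'E'
def fit(n,obs,P,g):
    from scipy.optimize import least_squares
    P=np.float64(P)
    def W(p): c,s=np.cos(p[2]),np.sin(p[2]); return P@np.array([[c,-s,0],[s,c,0],[0,0,1]]).T+[p[0],p[1],0]
    r=least_squares(lambda p:(px(n,W(p))-obs).ravel(),g); return r.x,np.abs(r.fun).max()
E
python3 - <<'E'
from h import *
o=lambda l:np.array([[200+(x+.5)/4-.5,165+(y+.5)/4-.5] for x,y in l])
bo=o([(42,76),(466,103),(460,173),(38,149),(29,316),(447,342),(214,158),(211,158)])[:7]
bP=[(100,180,50),(100,-180,50),(40,-180,50),(40,180,50),(-100,180,18),(-100,-180,18),(40,30,50)]
b,e=fit("top",bo,np.array(bP)/1e3,[.6,0,0]);print("board",b,e)
bp2=[(105,180,18),(105,-180,18)]
ko=o([(693,157),(765,182),(684,443),(607,416)])
k,e=fit("top",ko,np.array([(32,115,57),(32,-115,57),(-32,-115,57),(-32,115,57)])[[3,0,1,2]]/1e3*[1,1,1],[.6,-.4,1.3]);print("brick",k,e)
k,e=fit("top",ko,np.array([(32,115,57),(32,-115,57),(-32,-115,57),(-32,115,57)])[[3,0,1,2]]/1e3*[1,1,1],[.6,-.4,-.3]);print("brick",k,e)
for u,v in ko: print(pt("top",u,v,.057))
c,s=np.cos(b[2]),np.sin(b[2]);R=np.array([[c,-s],[s,c]])
for q in [(51,122),(9,122),(8,-5),(40,30)]: print(q,R@np.array(q)/1e3+b[:2])
print("knob",pt("top",*o([(100,130)])[0],.11))
# side check
K=[(40,-180,50),(40,180,50),(100,-180,50),(51,122,110),(-100,180,18),(-100,-180,18)]
Kw=np.array([np.r_[R@np.array(q[:2])/1e3+b[:2],q[2]/1e3] for q in K]);print("side800",px("side",Kw)*800/512)
c,s=np.cos(k[2]),np.sin(k[2]);R=np.array([[c,-s],[s,c]])
print("sidebrick",px("side",np.array([np.r_[R@q+k[:2],.057] for q in [(-.032,.115),(.032,.115),(.032,-.115),(-.032,-.115)]]))*800/512)
E
```

```text
board [ 0.54122372  0.03212106 -0.03990133] 0.9643633360760191
brick [ 0.47351298 -0.33540074 -1.90049902] 0.47856599657524157
brick [ 0.47351298 -0.33540074 -1.90049902] 0.478565991959897
[ 0.59132683 -0.34205636  0.057     ]
[ 0.57146673 -0.40273336  0.057     ]
[ 0.35513597 -0.330039    0.057     ]
[ 0.37595464 -0.26672245  0.057     ]
(51, 122) [0.59704979 0.15198952]
(9, 122) [0.55508322 0.15366493]
(8, -5) [0.5490179  0.02680591]
(40, 30) [0.5823886  0.06050155]
knob [0.59555714 0.15133785 0.11      ]
side800 [[409.39581457 405.97789972]
 [381.29120697 246.96123957]
 [445.66034075 400.86973444]
 [389.77518591 246.42709778]
 [311.99813745 266.51870605]
 [325.58474158 427.73192571]]
sidebrick [[447.95491165 517.28094275]
 [443.40893586 563.06810708]
 [280.89156624 540.72402307]
 [292.22448503 496.9168986 ]]
```

View pics/c2.png

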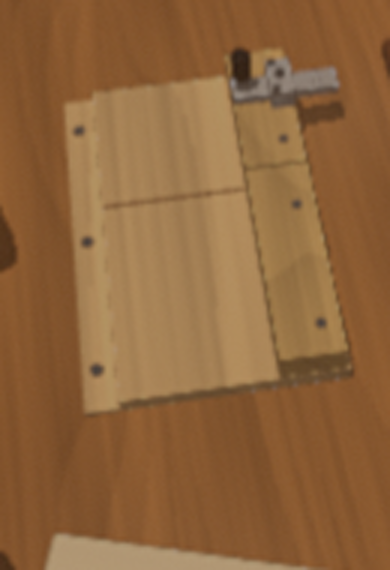

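Both views agree with the model to within about 3 mm (knob top, side crop (240,52) vs predicted (236,54)). Moving over the knob, closing line turned along the board's x.

{"fn": "arm_command", "kwargs": {
  "deltas": [
    [[1.6,3,0,0,0,2.8],[1.6,3,0,0,0,2.8],[1.6,3,0,0,0,2.8],[1.6,3,0,0,0,2.8],[1.6,3,0,0,0,2.8],[1.6,3,0,0,0,2.8],[1.6,3,0,0,0,2.8],[1.6,3,0,0,0,2.8],[1.6,3,0,0,0,2.8],[1.6,3,0,0,0,2.8],[1.6,3,0,0,0,2.8],[1.6,3,0,0,0,2.8]]
  ],
  "gripper": 1
}}

```text
t: 1.2
tool_pos: [0.4014, -0.2008, 0.2375]
orientation: [2.797, 1.429, 0.0]
force: [0.9, -0.4, 0.2]
opening: 0.0929
gripper_force: 0.0
```

{"fn": "arm_command", "kwargs": {
  "deltas": [
    [[1.6,3,0,0,0,2.8],[1.6,3,0,0,0,2.8],[1.6,3,0,0,0,2.8],[1.6,3,0,0,0,2.8],[1.6,3,0,0,0,2.8],[1.6,3,0,0,0,2.8],[1.6,3,0,0,0,2.8],[1.6,3,0,0,0,2.8],[1.6,3,0,0,0,2.8],[1.6,3,0,0,0,2.8],[1.6,3,0,0,0,2.8],[0,0,0,0,0,0]]
  ]
}}

```text
t: 2.2
tool_pos: [0.5781, 0.1325, 0.2363]
orientation: [-2.312, -2.125, -0.001]
force: [0.2, -0.0, 0.6]
opening: 0.093
gripper_force: 0.0
```

```bash
cat >> h.py <<'E'
from scipy.spatial.transform import Rotation as Ro
def st():
    s=monitor.read_state();R=Ro.from_rotvec(s['orientation']).as_matrix()
    print('t',round(s['t'],2),'pos',s['tool_pos'].round(4),'yaw(y)',np.degrees(np.arctan2(R[1,1],R[0,1])).round(2),'z',R[:,2].round(4),'F',s['force'].round(1),'T',s['wrist_torque'].round(2),'op',round(s['opening'],4),'g',round(s['gripper_force'],1),'q',s['q'].round(2))
E
python3 -c "from h import *;st()"
```

```text
t 2.2 pos [0.5781 0.1325 0.2363] yaw(y) -4.83 z [-7.0e-04  1.9e-03 -1.0e+00] F [ 0.2 -0.   0.6] T [-0.02 -0.09  0.01] op 0.093 g 0.0 q [0.14 0.11 1.51 0.   1.52 0.22]
```

{"fn": "arm_command", "kwargs": {
  "deltas": [
    [[1,1,-1.2,0,0,1.25],[0.9,0.9,-1.2,0,0,1.25],[0,0,-1.6,0,0,0],[0,0,-1.6,0,0,0],[0,0,-1.6,0,0,0],[0,0,-1.6,0,0,0],[0,0,-1.6,0,0,0],[0,0,-1.6,0,0,0],[0,0,-1,0,0,0],[0,0,-0.6,0,0,0],[0,0,0,0,0,0],[0,0,0,0,0,0]]
  ]
}}

```text
t: 3.2
tool_pos: [0.5961, 0.1465, 0.1017]
orientation: [2.273, 2.168, 0.0]
force: [-0.0, 0.7, 0.2]
opening: 0.0929
gripper_force: 0.0
```

{"fn": "arm_command", "kwargs": {
  "deltas": [
    [[0,0,0,0,0,0],[0,0,0,0,0,0],[0,0,0,0,0,0],[0,0,0,0,0,0],[0,0,0,0,0,0],[0,0,0,0,0,0],[0,0,0,0,0,0],[0,0,0,0,0,0]]
  ],
  "gripper": -1,
  "squeeze": 20
}}

```text
t: 3.87
tool_pos: [0.596, 0.1466, 0.1014]
orientation: [2.273, 2.168, -0.0]
force: [0.2, -0.7, 1.1]
opening: 0.0442
gripper_force: 0.0
```

```bash
python3 -c "
from h import *
st();crop('side',200,110,130,100,5,'pics/k1.png')"
```

```text
t 3.87 pos [0.596  0.1466 0.1014] yaw(y) -2.72 z [-0. -0. -1.] F [ 0.2 -0.7  1.1] T [-0.01 -0.15 -0.06] op 0.0442 g 0.0 q [ 0.16  0.27  1.59 -0.    1.29  0.21]
```

View pics/k1.png

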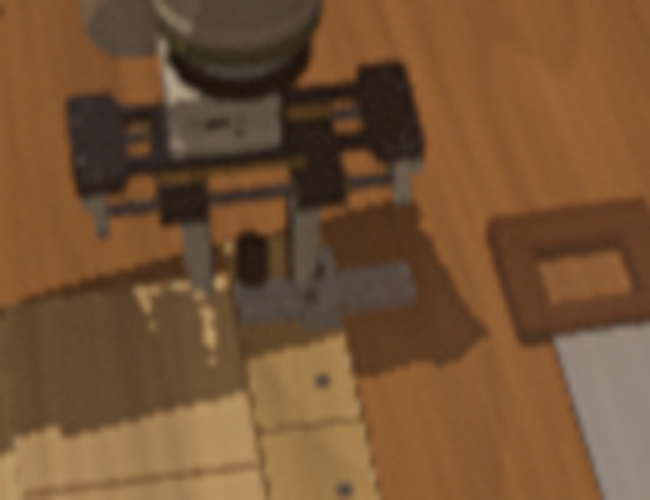

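The knob (250,258) stands between the fingers (200 and 305), still closing. I shift 5 mm left while closing.

{"fn": "arm_command", "kwargs": {
  "deltas": [
    [[0,0.5,-0.2,0,0,0.4],[0,0,0,0,0,0],[0,0,0,0,0,0],[0,0,0,0,0,0],[0,0,0,0,0,0],[0,0,0,0,0,0],[0,0,0,0,0,0]]
  ]
}}

```text
t: 4.5
tool_pos: [0.5964, 0.1519, 0.0992]
orientation: [2.266, 2.176, 0.001]
force: [5.4, 2.9, -4.8]
opening: 0.0194
gripper_force: 20.0
```

{"fn": "arm_command", "kwargs": {
  "deltas": [
    [[-0.5,0.02,0,0,0,0],[-0.5,0.02,0,0,0,0],[-0.5,0.02,0,0,0,0],[-0.5,0.02,0,0,0,0],[-0.5,0.02,0,0,0,0],[-0.5,0.02,0,0,0,0],[-0.5,0.02,0,0,0,0],[-0.4,0.02,0,0,0,0],[-0.3,0,0,0,0,0],[0,0,0,0,0,0],[0,0,0,0,0,0],[0,0,0,0,0,0]]
  ]
}}

```text
t: 5.5
tool_pos: [0.5561, 0.1534, 0.0995]
orientation: [2.264, 2.174, 0.007]
force: [16.1, 5.2, -15.3]
opening: 0.0197
gripper_force: 20.0
```

```bash
python3 -c "
from h import *
st()"
```

```text
t 5.5 pos [0.5561 0.1534 0.0995] yaw(y) -2.33 z [ 5.6e-03  9.0e-04 -1.0e+00] F [ 16.1   5.2 -15.3] T [ 0.88 -2.7  -0.04] op 0.0197 g 20.0 q [ 0.18  0.17  1.7  -0.    1.26  0.22]
```

Stop is out (hard end, 40 mm travel). Release, rise, go over the brick.

{"fn": "arm_command", "kwargs": {
  "deltas": [
    [[0.2,0,0,0,0,0],[0,0,0,0,0,0],[0,0,0,0,0,0],[0,0,0,0,0,0],[0,0,1,0,0,0],[0,0,2,0,0,0],[0,0,2.5,0,0,0],[0,0,2.5,0,0,0],[0,0,2,0,0,0]]
  ],
  "gripper": 1
}}

```text
t: 6.25
tool_pos: [0.5563, 0.1532, 0.2024]
orientation: [2.265, 2.175, 0.002]
force: [0.6, 0.2, -0.4]
opening: 0.075
gripper_force: 0.0
```

{"fn": "arm_command", "kwargs": {
  "deltas": [
    [[-0.35,-2,0,0,0,3.05],[-0.35,-2,0,0,0,3.05],[-0.35,-2,0,0,0,3.05],[-0.35,-2,0,0,0,3.05],[-0.35,-2,0,0,0,3.05],[-0.35,-2,0,0,0,3.05],[-0.35,-2,0,0,0,3.05],[-0.35,-2,0,0,0,3.05],[-0.35,-2,0,0,0,3.05],[-0.35,-2,0,0,0,3.05],[-0.35,-2,0,0,0,3.05],[-0.35,-2,0,0,0,3.05]]
  ]
}}

```text
t: 7.25
tool_pos: [0.5137, -0.0878, 0.2005]
orientation: [1.464, 2.779, 0.0]
force: [0.8, -0.8, 0.7]
opening: 0.093
gripper_force: 0.0
```

{"fn": "arm_command", "kwargs": {
  "deltas": [
    [[-0.35,-2,0,0,0,3.05],[-0.35,-2,0,0,0,3.05],[-0.35,-2,0,0,0,3.05],[-0.35,-2,0,0,0,3.05],[-0.35,-2,0,0,0,3.05],[-0.35,-2,0,0,0,3.05],[-0.35,-2,0,0,0,3.05],[-0.35,-2,0,0,0,3.05],[-0.35,-2,0,0,0,3.05],[-0.35,-2,0,0,0,3.05],[-0.35,-2,0,0,0,3.05],[-0.3,-2,0,0,0,3.05]]
  ]
}}

```text
t: 8.25
tool_pos: [0.4721, -0.3278, 0.2005]
orientation: [0.518, 3.098, -0.001]
force: [-1.2, -0.7, 0.7]
opening: 0.093
gripper_force: 0.0
```

```bash
python3 -c "
from h import *
st();crop('top',200,165,200,120,4,'pics/k2.png')"
```

```text
t 8.25 pos [ 0.4721 -0.3278  0.2005] yaw(y) 71.03 z [ 4.e-04 -5.e-04 -1.e+00] F [-1.2 -0.7  0.7] T [ 0.06 -0.1   0.02] op 0.093 g 0.0 q [-0.7   0.08  1.61 -0.    1.45 -1.94]
```

View pics/k2.png

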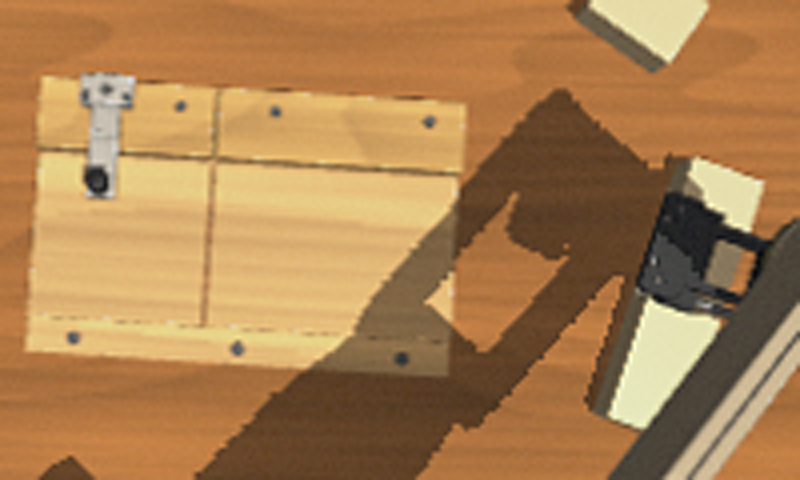

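Stop out: knob moved from (100,130) to (96,180), about 42 mm. Gripper is over the brick. Descend and grip.

{"fn": "arm_command", "kwargs": {
  "deltas": [
    [[0.1,-0.75,-1,0,0,0],[0,0,-2,0,0,0],[0,0,-2,0,0,0],[0,0,-2,0,0,0],[0,0,-2,0,0,0],[0,0,-2,0,0,0],[0,0,-1.5,0,0,0],[0,0,-1,0,0,0],[0,0,-0.7,0,0,0],[0,0,-0.3,0,0,0],[0,0,0,0,0,0],[0,0,0,0,0,0]]
  ]
}}

```text
t: 9.3
tool_pos: [0.474, -0.3346, 0.0553]
orientation: [0.522, 3.097, -0.001]
force: [0.1, 0.0, 1.7]
opening: 0.093
gripper_force: 0.0
```

{"fn": "arm_command", "kwargs": {
  "deltas": [
    [[0,0,0,0,0,0],[0,0,0,0,0,0],[0,0,0,0,0,0],[0,0,0,0,0,0],[0,0,0,0,0,0],[0,0,0,0,0,0],[0,0,0,0,0,0],[0,0,0,0,0,0]]
  ],
  "gripper": -1,
  "squeeze": 35
}}

```text
t: 9.97
tool_pos: [0.4737, -0.3343, 0.0547]
orientation: [0.522, 3.098, -0.0]
force: [-0.0, 1.2, 3.2]
opening: 0.0637
gripper_force: 35.0
```

```bash
python3 -c "
from h import *
st()"
```

```text
t 9.97 pos [ 0.4737 -0.3343  0.0547] yaw(y) 70.88 z [ 3.e-04 -1.e-04 -1.e+00] F [-0.   1.2  3.2] T [ 0.27 -0.12 -0.04] op 0.0637 g 35.0 q [-0.7   0.24  1.72  0.    1.19 -1.94]
```

{"fn": "arm_command", "kwargs": {
  "deltas": [
    [[0,0,0.3,0,0,0],[0,0,0.8,0,0,0],[0,0,1.5,0,0,0],[0,0,1.9,0,0,0],[0,0,1.9,0,0,0],[0,0,1.9,0,0,0],[0,0,1.9,0,0,0],[0,0,1.9,0,0,0],[0,0,1.5,0,0,0],[0,0,0.8,0,0,0]]
  ]
}}

```text
t: 10.8
tool_pos: [0.4739, -0.3348, 0.2008]
orientation: [0.521, 3.096, -0.002]
force: [1.0, -1.0, -4.5]
opening: 0.064
gripper_force: 35.0
```

{"fn": "arm_command", "kwargs": {
  "deltas": [
    [[0.1,0.6,0,0,0,-1.2],[0.2,1.2,0,0,0,-2.5],[0.3,1.5,0,0,0,-3.2],[0.3,1.5,0,0,0,-3.2],[0.3,1.5,0,0,0,-3.2],[0.3,1.5,0,0,0,-3.2],[0.3,1.5,0,0,0,-3.2],[0.3,1.5,0,0,0,-3.2],[0.3,1.5,0,0,0,-3.2],[0.3,1.5,0,0,0,-3.2],[0.3,1.5,0,0,0,-3.2],[0.3,1.5,0,0,0,-3.2]]
  ]
}}

```text
t: 11.8
tool_pos: [0.506, -0.1653, 0.1976]
orientation: [-1.449, -2.785, 0.0]
force: [1.2, 0.1, -5.2]
opening: 0.064
gripper_force: 35.0
```

{"fn": "arm_command", "kwargs": {
  "deltas": [
    [[0.3,1.5,0,0,0,-3.2],[0.3,1.5,0,0,0,-3.2],[0.3,1.5,0,0,0,-3.2],[0.3,1.5,0,0,0,-3.2],[0.3,1.5,0,0,0,-3.2],[0.3,1.5,0,0,0,-3.2],[0.3,1.5,0,0,0,-3.2],[0.3,1.5,0,0,0,-3.2],[0.3,1.5,0,0,0,-3.2],[0.3,1.5,0,0,0,-3.2],[0.3,1.2,0,0,0,-3.2],[0.2,0.6,0,0,0,-2.2]]
  ]
}}

```text
t: 12.8
tool_pos: [0.541, 0.0032, 0.1976]
orientation: [-2.265, -2.175, 0.001]
force: [0.2, -0.5, -4.7]
opening: 0.0636
gripper_force: 35.0
```

```bash
python3 -c "
from h import *
st()"
```

```text
t 12.8 pos [0.541  0.0032 0.1976] yaw(y) -2.33 z [-1.6e-03  6.0e-04 -1.0e+00] F [ 0.2 -0.5 -4.7] T [-0.03 -0.05  0.02] op 0.0636 g 35.0 q [-0.09 -0.01  1.7   0.    1.45 -0.05]
```

{"fn": "arm_command", "kwargs": {
  "deltas": [
    [[0.2,1,-0.8,0,0,0],[0,0,-1.6,0,0,0],[0,0,-1.6,0,0,0],[0,0,-1.6,0,0,0],[0,0,-1.6,0,0,0],[0,0,-1.6,0,0,0],[0,0,-1.4,0,0,0],[0,0,-0.9,0,0,0],[0,0,-0.6,0,0,0],[0,0,-0.3,0,0,0],[0,0,0,0,0,0]]
  ]
}}

```text
t: 13.72
tool_pos: [0.5431, 0.0117, 0.0778]
orientation: [-2.263, -2.178, 0.001]
force: [0.3, -0.9, -4.4]
opening: 0.0634
gripper_force: 35.0
```

```bash
python3 -c "
from h import *
st();crop('side',180,130,140,150,4,'pics/p1.png')"
```

```text
t 13.72 pos [0.5431 0.0117 0.0778] yaw(y) -2.2 z [-1.1e-03  1.0e-04 -1.0e+00] F [ 0.3 -0.9 -4.4] T [-0.06 -0.08  0.06] op 0.0634 g 35.0 q [-0.07  0.12  1.81  0.    1.22 -0.03]
```

View pics/p1.png

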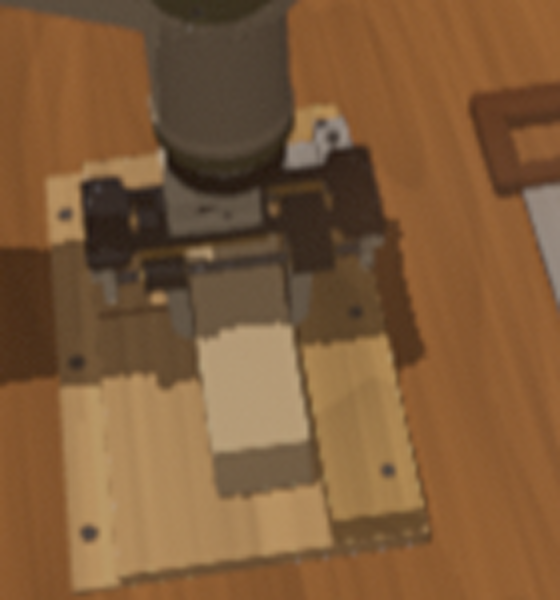

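Brick hangs in front of the fence, parallel, right end at (265,490), fence face line (305,350)–(330,545). Now lower to just above the deck and approach.

{"fn": "arm_command", "kwargs": {
  "deltas": [
    [[0.1,0.3,-0.1,0,0,0],[0.1,0.3,-0.1,0,0,0],[0.1,0.2,-0.1,0,0,0],[0.1,0.2,-0.1,0,0,0],[0,0,0,0,0,0],[0,0,0,0,0,0]]
  ]
}}

```text
t: 14.27
tool_pos: [0.5476, 0.0219, 0.0744]
orientation: [-2.264, -2.179, 0.0]
force: [0.5, -0.0, -4.8]
opening: 0.0641
gripper_force: 35.0
```

{"fn": "arm_command", "kwargs": {
  "deltas": [
    [[0,0.1,0,0,0,0],[0,0.1,0,0,0,0],[0,0.1,0,0,0,0],[0,0,0,0,0,0],[0,0,0,0,0,0]]
  ]
}}

```text
t: 14.68
tool_pos: [0.5475, 0.0247, 0.0745]
orientation: [2.264, 2.178, 0.0]
force: [-0.3, 0.2, -5.4]
opening: 0.0639
gripper_force: 35.0
```

{"fn": "arm_command", "kwargs": {
  "deltas": [
    [[0.1,0,0,0,0,0],[0.1,0,0,0,0,0],[0.1,0,0,0,0,0],[0,0,0,0,0,0],[0,0,0,0,0,0]]
  ]
}}

```text
t: 15.1
tool_pos: [0.5501, 0.0246, 0.0742]
orientation: [-2.263, -2.178, 0.001]
force: [-3.3, 0.1, -4.0]
opening: 0.0636
gripper_force: 35.0
```

{"fn": "arm_command", "kwargs": {
  "deltas": [
    [[0,0.1,0,0,0,0],[0,0.1,0,0,0,0],[0,0,0,0,0,0],[0,0,0,0,0,0]]
  ]
}}

```text
t: 15.43
tool_pos: [0.5502, 0.0268, 0.0742]
orientation: [-2.263, -2.178, 0.001]
force: [-3.7, -0.2, -5.7]
opening: 0.0638
gripper_force: 35.0
```

{"fn": "arm_command", "kwargs": {
  "deltas": [
    [[0,0.1,0,0,0,0],[0,0.1,0,0,0,0],[0,0,0,0,0,0],[0,0,0,0,0,0]]
  ]
}}

```text
t: 15.77
tool_pos: [0.5503, 0.0282, 0.0743]
orientation: [2.264, 2.178, -0.002]
force: [-3.4, -4.2, -4.7]
opening: 0.0636
gripper_force: 35.0
```

{"fn": "arm_command", "kwargs": {
  "deltas": [
    [[0,0,-0.1,0,0,0],[0,0,-0.1,0,0,0],[0,0,0,0,0,0],[0,0,0,0,0,0],[0,0,0,0,0,0]]
  ]
}}

```text
t: 16.18
tool_pos: [0.5502, 0.0282, 0.0728]
orientation: [2.264, 2.178, -0.002]
force: [-6.7, -4.1, 0.1]
opening: 0.0638
gripper_force: 35.0
```

```bash
python3 -c "
from h import *
st()"
```

```text
t 16.18 pos [0.5502 0.0282 0.0728] yaw(y) -2.22 z [-7.e-04 -8.e-04 -1.e+00] F [-6.7 -4.1  0.1] T [-0.59  1.14  0.29] op 0.0638 g 35.0 q [-0.04  0.14  1.79 -0.    1.21 -0.  ]
```

{"fn": "arm_command", "kwargs": {
  "deltas": [
    [[0,0,0,0,0,0],[0,0,0,0,0,0],[0,0,0,0,0,0],[0,0,0,0,0,0],[0,0,0,0,0,0],[0,0,0.3,0,0,0],[0,0,1,0,0,0],[0,0,2,0,0,0],[0,0,2.2,0,0,0],[0,0,2,0,0,0]]
  ],
  "gripper": 1
}}

```text
t: 17.02
tool_pos: [0.5506, 0.0287, 0.1493]
orientation: [2.264, 2.178, 0.001]
force: [1.1, 0.0, 0.8]
opening: 0.0929
gripper_force: 0.0
```

```bash
python3 -c "
from h import *
st()"
```

```text
t 17.02 pos [0.5506 0.0287 0.1493] yaw(y) -2.21 z [ 5.e-04  0.e+00 -1.e+00] F [1.1 0.  0.8] T [-0.01 -0.1  -0.03] op 0.0929 g 0.0 q [-0.04  0.06  1.73  0.    1.35 -0.  ]
```

{"fn": "arm_command", "kwargs": {
  "deltas": [
    [[0.1,1.2,0,0,0,0],[0.1,2.2,0,0,0,0],[0.1,2.6,0,0,0,0],[0.1,2.6,0,0,0,0],[0.1,2.3,0,0,0,0],[0,1.5,0,0,0,0],[0,0,-1.2,0,0,0],[0,0,-1.5,0,0,0],[0,0,-1.2,0,0,0],[0,0,-0.7,0,0,0],[0,0,-0.3,0,0,0],[0,0,0,0,0,0]]
  ]
}}

```text
t: 18.02
tool_pos: [0.5548, 0.1521, 0.0971]
orientation: [-2.264, -2.176, 0.003]
force: [-0.4, -0.7, 0.8]
opening: 0.0933
gripper_force: 0.0
```

{"fn": "arm_command", "kwargs": {
  "deltas": [
    [[0,0,0,0,0,0],[0,0,0,0,0,0],[0,0,0,0,0,0],[0,0,0,0,0,0],[0,0,0,0,0,0],[0,0,0,0,0,0],[0,0,0,0,0,0],[0,0,0,0,0,0],[0,0,0,0,0,0],[0,0,0,0,0,0],[0,0,0,0,0,0],[0,0,0,0,0,0]]
  ],
  "gripper": -1,
  "squeeze": 20
}}

```text
t: 19.02
tool_pos: [0.5563, 0.1527, 0.0985]
orientation: [2.263, 2.177, 0.002]
force: [1.0, 1.5, -1.5]
opening: 0.0198
gripper_force: 20.0
```

```bash
python3 -c "
from h import *
st();crop('top',200,165,130,120,5,'pics/s1.png')"
```

```text
t 19.02 pos [0.5563 0.1527 0.0985] yaw(y) -2.22 z [ 1.8e-03  1.0e-04 -1.0e+00] F [ 1.   1.5 -1.5] T [ 0.05 -0.16  0.01] op 0.0198 g 20.0 q [ 0.18  0.18  1.7  -0.    1.27  0.22]
```

View pics/s1.png

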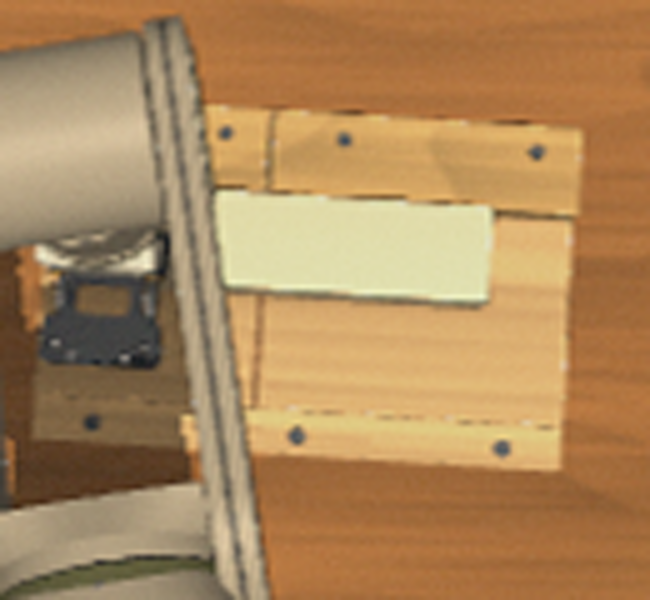

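Brick lies along the fence, right-end top corners at (493,207) and (490,300). Checking its pose numerically while pushing the stop home.

```bash
python3 -c "
from h import *
b=np.array([.5418,.0325]);a=-.0395
for u,v in[(493,207),(490,300)]:
    p=pt('top',200+(u+.5)/5-.5,165+(v+.5)/5-.5,.075)[:2]-b
    print((np.array([[np.cos(a),np.sin(a)],[-np.sin(a),np.cos(a)]])@p*1e3).round(1))"
```

```text
[  39.5 -119.9]
[ -21.8 -120.7]
```

{"fn": "arm_command", "kwargs": {
  "deltas": [
    [[0.3,-0.01,0,0,0,0],[0.4,-0.02,0,0,0,0],[0.5,-0.02,0,0,0,0],[0.5,-0.02,0,0,0,0],[0.5,-0.02,0,0,0,0],[0.5,-0.02,0,0,0,0],[0.5,-0.02,0,0,0,0],[0.5,-0.02,0,0,0,0],[0.5,-0.02,0,0,0,0],[0.3,-0.01,0,0,0,0],[0,0,0,0,0,0],[0,0,0,0,0,0]]
  ]
}}

```text
t: 20.07
tool_pos: [0.5985, 0.151, 0.0983]
orientation: [-2.261, -2.176, 0.007]
force: [-15.9, -1.3, 12.2]
opening: 0.0195
gripper_force: 20.0
```

```bash
python3 -c "
from h import *
st()"
```

```text
t 20.07 pos [0.5985 0.151  0.0983] yaw(y) -2.2 z [-5.5e-03 -4.0e-04 -1.0e+00] F [-15.9  -1.3  12.2] T [-0.12  2.53  0.01] op 0.0195 g 20.0 q [0.16 0.28 1.57 0.   1.29 0.2 ]
```

Stop is home (hard end at 42 mm travel). Release, rise, go over the long part.

{"fn": "arm_command", "kwargs": {
  "deltas": [
    [[-0.2,0,0,0,0,0],[0,0,0,0,0,0],[0,0,0,0,0,0],[0,0,0,0,0,0],[0,0,1,0,0,0],[0,0,2,0,0,0],[0,0,2,0,0,0],[-0.6,-1.5,0,0,0,0],[-1.1,-3,0,0,0,0],[-1.1,-3.3,0,0,0,0],[-1.1,-3.3,0,0,0,0],[-0.9,-3,0,0,0,0]]
  ],
  "gripper": 1
}}

```text
t: 21.07
tool_pos: [0.5501, 0.0084, 0.1494]
orientation: [2.263, 2.178, 0.001]
force: [0.2, -0.4, 0.0]
opening: 0.0921
gripper_force: 0.0
```

{"fn": "arm_command", "kwargs": {
  "deltas": [
    [[-0.2,-1.8,0,0,0,0],[0,-0.5,0,0,0,0],[0,0,0,0,0,0],[0,0,0,0,0,0]]
  ]
}}

```text
t: 21.4
tool_pos: [0.549, -0.0128, 0.149]
orientation: [2.264, 2.177, 0.002]
force: [-0.5, -0.4, -0.6]
opening: 0.093
gripper_force: 0.0
```

```bash
python3 -c "
from h import *
st();crop('top',200,165,130,120,5,'pics/s2.png')"
```

```text
t 21.4 pos [ 0.549  -0.0128  0.149 ] yaw(y) -2.26 z [ 1.e-03  4.e-04 -1.e+00] F [-0.5 -0.4 -0.6] T [-0.03 -0.12  0.08] op 0.093 g 0.0 q [-0.12  0.05  1.74  0.    1.35 -0.08]
```

View pics/s2.png

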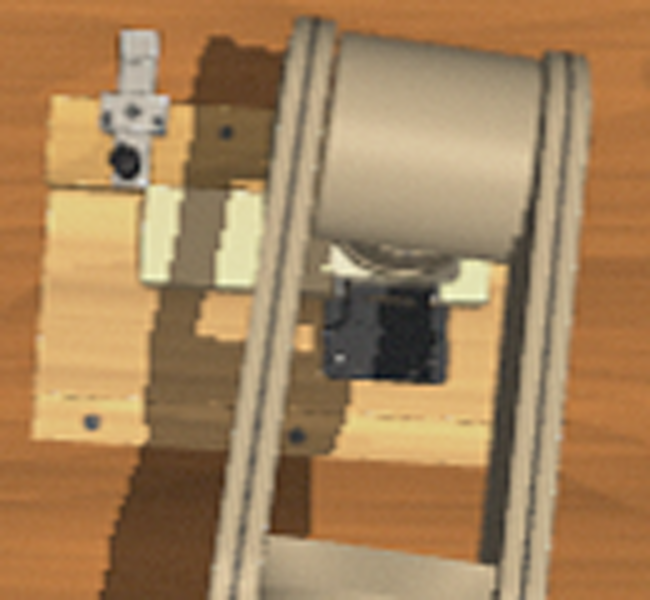

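Stop home: knob back at (127,160); brick undisturbed (left end at 143, right end at 490). Descend and grip.

{"fn": "arm_command", "kwargs": {
  "deltas": [
    [[0,0,-1,0,0,0],[0,0,-1.5,0,0,0],[0,0,-1.5,0,0,0],[0,0,-1.5,0,0,0],[0,0,-1,0,0,0],[0,0,-0.7,0,0,0],[0,0,-0.35,0,0,0],[0,0,0,0,0,0],[0,0,0,0,0,0]]
  ]
}}

```text
t: 22.2
tool_pos: [0.5489, -0.013, 0.0733]
orientation: [2.263, 2.178, 0.0]
force: [0.3, 0.8, 0.2]
opening: 0.0927
gripper_force: 0.0
```

```bash
python3 -c "
from h import *
st()"
```

```text
t 22.2 pos [ 0.5489 -0.013   0.0733] yaw(y) -2.2 z [ 5.e-04 -1.e-04 -1.e+00] F [0.3 0.8 0.2] T [-0.02 -0.09  0.01] op 0.0927 g 0.0 q [-0.12  0.14  1.79  0.    1.21 -0.08]
```

{"fn": "arm_command", "kwargs": {
  "deltas": [
    [[0,0,0,0,0,0],[0,0,0,0,0,0],[0,0,0,0,0,0],[0,0,0,0,0,0],[0,0,0,0,0,0],[0,0,0,0,0,0],[0,0,0,0,0,0],[0,0,0,0,0,0]]
  ],
  "gripper": -1,
  "squeeze": 25
}}

```text
t: 22.87
tool_pos: [0.5485, -0.0132, 0.0732]
orientation: [2.264, 2.178, -0.0]
force: [-3.6, 0.5, 5.6]
opening: 0.0642
gripper_force: 25.0
```

{"fn": "arm_command", "kwargs": {
  "deltas": [
    [[0.1,0,0,0,0,0],[0.1,0,0,0,0,0],[0.1,0,0,0,0,0],[0,0,0,0,0,0],[0,0,0,0,0,0]]
  ]
}}

```text
t: 23.28
tool_pos: [0.5487, -0.0132, 0.073]
orientation: [-2.26, -2.175, 0.008]
force: [-18.9, -0.6, 18.9]
opening: 0.0639
gripper_force: 25.0
```

{"fn": "arm_command", "kwargs": {
  "deltas": [
    [[0.1,0,0.05,0,0,0],[0.1,0,0.05,0,0,0],[0,0,0,0,0,0],[0,0,0,0,0,0],[0,0,0,0,0,0]]
  ]
}}

```text
t: 23.7
tool_pos: [0.5487, -0.0131, 0.0729]
orientation: [-2.258, -2.173, 0.012]
force: [-25.1, -1.6, 19.5]
opening: 0.0638
gripper_force: 25.0
```

```bash
python3 -c "
from h import *
st();crop('side',180,130,140,150,4,'pics/p2.png')"
```

```text
t 23.7 pos [ 0.5487 -0.0131  0.0729] yaw(y) -2.2 z [-0.0109  0.     -0.9999] F [-25.1  -1.6  19.5] T [-0.2   4.09  0.06] op 0.0638 g 25.0 q [-0.12  0.15  1.78 -0.    1.22 -0.08]
```

View pics/p2.png

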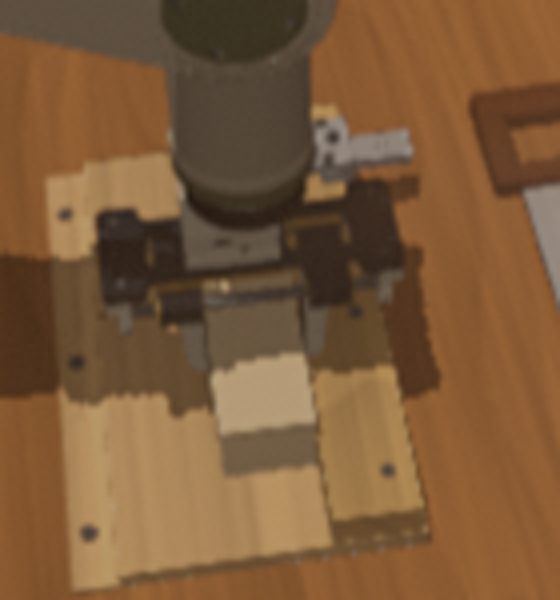

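Brick is back against the fence, stop home, offcut/saw untouched. Even with friction 0.7 the fence bears ≥ 8 N. I trim the 0.6° tilt and check that it holds steady.

{"fn": "arm_command", "kwargs": {
  "deltas": [
    [[0,0,0,0,-0.3,0],[0,0,0,0,-0.3,0],[0,0,0,0,0,0],[0,0,0,0,0,0],[0,0,0,0,0,0],[0,0,0,0,0,0],[0,0,0,0,0,0],[0,0,0,0,0,0],[0,0,0,0,0,0],[0,0,0,0,0,0]]
  ]
}}

```text
t: 24.58
tool_pos: [0.5486, -0.0131, 0.0726]
orientation: [-2.263, -2.178, 0.001]
force: [-23.2, -0.8, 16.2]
opening: 0.0636
gripper_force: 25.0
```

```bash
python3 -c "
from h import *
st()"
```

```text
t 24.58 pos [ 0.5486 -0.0131  0.0726] yaw(y) -2.2 z [-8.e-04  1.e-04 -1.e+00] F [-23.2  -0.8  16.2] T [-0.19  4.35 -0.01] op 0.0636 g 25.0 q [-0.12  0.14  1.79  0.    1.21 -0.08]
```

```bash
python3 -c "
from plant import ticket
print(ticket.close_job())"
```

```text
the job is handed in; nothing more can be done
None
```

I handed the job in at about 25 s with the stop home and the brick held against the fence, gripped at about 45 mm right of mid-board (roughly 75 mm right of the slot) and pressed about 23 N back and 16 N down; the hand-in returned no verdict.

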